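Nip a ticket pad in the padding press

TASK

Lay the loose ticket pad flat on the bed of the little padding press and slide it gently all the way back between the cheeks until it is flush against the fence. Then screw the wing knob down (clockwise from above) until you feel the foot meet the pad, give it about an eighth of a turn more so that the pad is held firmly but not crushed, and let go. The wings pass close to the fence: do not press the hand against the fence, and leave the other things on the table where they are.

Things in the scene. Friction and masses are not known exactly. Their poses are not given: they have to be found in the camera images.
- press: Bench padding press of grey iron, fixed: flat bed 225 x 110 mm, its top 14 mm above the table, a fence plate at its far end and an arm over the bed that carries the screw. Origin on the table top below the screw's axis; x from the open front to the fence, y across, z up. Bed from x = -165 to +60 mm. Arm 36 mm wide, nose at x = -18, underside 84 and boss 110 mm above the table.
- fence: The press's upright fence plate, 10 mm thick, 100 mm wide, its top 168 mm above the table. Same origin and axes as the press; its face is at x = +36 mm. The wing tips pass 6 mm in front of it, and the pad's end belongs flat against it.
- pad_home (a point): Where the pad's centre lies when it is home: press x = -39 mm, y = 0, 32 mm above the table; axes as the press, the pad's long side along x. Between this point and the fence two steel cheeks 12 mm high stand on the bed from the fence to x = -12 mm of the press, leaving a channel 64 mm wide about y = 0; their mouths flare out as far as x = -27 mm.
- pad_centre (a point): Centre of the loose ticket pad: a white block of paper on a thin board, 150 mm long (its x), 60 mm wide (its y), 36 mm thick (its z), about 0.2 kg; it starts flat on the table, left or right of the press. Either end may go to the fence. Grasp it across its 60 mm width.
- ticket_pad: The same ticket pad; origin at the centre of its underside.
- knob_grip (a point): Point on the axis of the steel wing knob on the press's arm, 14 mm below the top of the wings. x points along the wings, z up; it turns and sinks with the knob. The wings span 60 mm and are flat, 9 mm thick; the round hub below, 20 mm across, begins 14 mm below this point. Pinch the wings across their thickness, fingertips just above the hub.
- wing_knob (a joint): Angle of the wing knob, rad: grows as it is turned clockwise seen from above, which screws the foot down. Quick thread: knob and foot sink 2.4 mm per rad. Range -0.8 to 5.5. It starts between -0.3 and 0.3. Turning takes about 0.16 N m of steady friction, so it stays where it is left; each newton of foot load adds 0.0024 N m.
- screw: The steel screw spindle with the round felt-faced foot at its lower end, 40 mm across; only the foot meets the pad. Origin on the axis, level with the arm's boss at knob angle 0. The foot is sprung: from first touch its load grows about 48 N per rad of knob turn. How far the foot hangs differs each time, 1 to 6 mm above a pad on the bed: feel for the touch. Held firmly means 15 to 60 N.
- masking_tape: Bystander: roll of cream masking tape lying flat, 104 mm across, 25 mm high, on the side of the press where the pad is not; origin under its centre.
- glue_bottle: Bystander: white glue bottle with orange nozzle, 55 mm across, 155 mm high, at the far left; origin under its centre.
- tape_measure: Bystander: pocket tape measure, 63 x 76 x 37 mm, near the robot on the left; origin at its underside.
- blue_magnet: Bystander: blue domed sheet weight, 44 mm across, 36 mm high, near the robot on the right; origin under its centre.

How it is judged:
By the outcome, as a careful person would: the job done as asked, in the order asked, and still so for the second after the job is handed in, with the robot touching nothing.
It also fails if it takes over 72 s, if anything falls off the work surface, if the arm or the gripper's body presses on something with over 40 N, if the wrist force passes 120 N, or if a joint passes its speed limit or range.

ROBOT

A 7-joint arm with a two-finger parallel gripper is mounted at the origin on the work surface; the furniture and walls round the work are solid. World frame = base frame: x ahead of the robot, y to its left, z up, the work surface at z = 0. Lengths are in m, angles in rad, forces in N, time in s.
With the tool pointing down it reaches from about 0.425 to 0.875 m from the base axis. Payload 8.4 kg.
Tool frame: the origin (TCP) lies at the very end of the fingers, on their centre line; the grasp point (between the pads) lies behind it (ctrl.hold_point_z is the z of the grasp point in the tool frame, in m); z points along the fingers, y is the line along which they close (so a half turn about z gives the same grasp; the last joint's range is limited). The gripper opens to 87 mm and grips with 3 to 60 N. Pads are 19 mm wide; open, the fingers measure 117 mm over their backs; the gripper's body (75 mm by 190 mm) begins 51 mm behind the grasp point.
Start: joints at [1.196, 0.333, 0.04, 1.465, -0.013, 1.343, -0.059], TCP at [0.177, -0.625, 0.187] pointing down, gripper open.
Joint ranges: [-2.58, 2.58], [-0.38, 2.09], [-1.3, 1.39], [0.25, 2.4], [-1.5, 4.64], [0.08, 2.09], [-2.65, 2.65]. Speed limits (rad/s): [2.22, 2.22, 2.79, 2.79, 3.14, 3.14, 3.14].

INTERFACE

Orientations are given as a rotation vector (axis times angle).
In Python, from station import ctrl gives the robot as it stands. The module is installed in compiled form; this text tells all that it offers.
- The arm moves only by the tool drive_tool, never from a script. Its argument "motion" is a list that holds one entry, the list of rows, each a list of 7 numbers: the turn, a rotation vector about the tool's x, y, z in degrees, then the shift along the tool's x, y, z in cm, then the finger opening in cm, from 0 to 8.7. A call has 1 to 12 rows; each row is the pose to reach, as a shift and turn from the pose commanded when the call began, along the tool's axes at that moment; what a row does not reach only later rows make up. A row lasts 1/8 s, in which the tool goes at most 62.5 mm and 10.7 degrees, less where a joint would pass 70% of its speed; a pose out of reach is approached as far as the arm can. A call with a gripper value outside its range is refused whole. The fingers move at their own pace and stop on an object; "force" is the grip in N (left out, the last holds). Time passes only in rows, so rows that repeat a pose let the fingers close. It gives the time, the measured TCP pose, the force, the opening and the grip force at its end, in the units of the state.
- ctrl.get_obs(): the state, without advancing time (a new reading comes with each control period).
- ctrl.grab_frame(name): name is "scene" or "top" or "wrist"; returns a dict with "pixels" (400x640x3 uint8, red, green, blue), "camera_matrix" (3x3 intrinsics, pixels), "k1" (the pictures are not rectified: a ray, as slopes to the right and down, at radius r is drawn at 1 + k1 r^2 times it, then the intrinsics apply), "eye" and "rotation" of the camera in the world; the wrist camera has in their place "mount" (4x4, takes a point from camera to tool coordinates, whose origin is the TCP and whose axes are the flange's). Camera axes: x right, y down, z forward; pixel columns grow to the right and rows downward; lengths in m; the calibration is good to about 2 mm. A picture is of the moment at which its call begins: read the wrist's pose just before it. There is no depth.
- ctrl.close_job(): hands the job in; it is judged then, once.
The state is a dict: "t": time; "joints": joint angles; "joint_velocities": joint speeds; "effort": joint torques, N m; "tool_pos": TCP position; "tool_rot": TCP orientation; "ft_force": force on the tool from outside, world axes, zero at the start; "torque": the same for the moment, N m; "grip_width": opening from 0.0 (shut) to 1.0 (fully open); "grip_force": force on a finger pad.
Only numpy, scipy, OpenCV 4.12 (cv2) and the standard library are available. Lean on these libraries where they do the work, as an engineer would, in place of code of your own. Each camera call takes 0.05 s, during which the arm holds its last target. There are 200 camera calls.

## Working session

There is one attempt and no reset: what is moved stays moved. The work goes in short steps, Python scripts to look and compute and a tool call to move; the robot and the scene stay as the last step left them, time stands still between calls to the robot, and variables do not carry over. Pictures are saved under pics/ and viewed, at most 10 in all, crops included, and the job is handed in when it is done.

Besides the shell and the picture viewer there is one more tool, called after ">>>" by a JSON object that holds its "fn" and its "kwargs", one argument or row to a line. drive_tool: Moves the arm, as the interface text tells. Its arguments: {"type":"object","properties":{"motion":{"type":"array","items":{"type":"array","items":{"type":"array","items":{"type":"number"}}}},"force":{"type":"number"}},"required":["motion"]}

```bash
mkdir -p pics; cat > h.py <<'E'
import numpy as np, cv2
from scipy.spatial.transform import Rotation as R
from station import ctrl
def grab(n,save=None):
    o=ctrl.get_obs(); f=ctrl.grab_frame(n)
    if n=="wrist":
        T=np.eye(4);T[:3,:3]=R.from_rotvec(o["tool_rot"]).as_matrix();T[:3,3]=o["tool_pos"]
        M=T@np.array(f["mount"]); f["eye"]=M[:3,3]; f["rotation"]=M[:3,:3]
    f["eye"]=np.array(f["eye"]);f["rotation"]=np.array(f["rotation"]).reshape(3,3);f["K"]=np.array(f["camera_matrix"])
    if save: cv2.imwrite("pics/"+save,cv2.cvtColor(f["pixels"],cv2.COLOR_RGB2BGR))
    return f
def ray(f,uv):
    uv=np.atleast_2d(np.array(uv,float));K=f["K"]
    d=(uv-[K[0,2],K[1,2]])/[K[0,0],K[1,1]]; s=d.copy()
    for _ in range(30): s=d/(1+f["k1"]*(s**2).sum(1,keepdims=True))
    return np.c_[s,np.ones(len(s))]@f["rotation"].T
def plane(f,uv,z):
    r=ray(f,uv); return f["eye"]+r*((z-f["eye"][2])/r[:,2])[:,None]
def proj(f,P):
    c=(np.atleast_2d(P)-f["eye"])@f["rotation"]; s=c[:,:2]/c[:,2:]
    s=s*(1+f["k1"]*(s**2).sum(1,keepdims=True)); K=f["K"]
    return s*[K[0,0],K[1,1]]+[K[0,2],K[1,2]]
E
python3 - <<'E'
from h import *
o=ctrl.get_obs();print(o,ctrl.hold_point_z)
print(R.from_rotvec(o["tool_rot"]).as_matrix().round(3))
for n in("top","scene"):
    f=grab(n,n+"0.png");print(n,f["eye"],f["rotation"].round(3).tolist(),f["K"].tolist(),f["k1"])
E
```

```text
{'t': 0.0, 'joints': array([ 1.19580458,  0.33390983,  0.03987844,  1.46629608, -0.01334195,
        1.34325475, -0.05849916]), 'joint_velocities': array([ 8.84475553e-05,  1.77823708e-04,  1.50142524e-03, -2.67468215e-04,
       -4.76868319e-04,  1.77308808e-03, -2.16984028e-04]), 'effort': array([-8.72237979e-05, -6.56356859e+01,  1.33514944e+00, -4.03796732e+01,
       -5.96768106e-02,  4.48852347e-02,  1.60876825e-04]), 'tool_pos': array([ 0.17680173, -0.62495131,  0.18624793]), 'tool_rot': array([-3.11023050e+00, -4.31614644e-01,  6.03866089e-04]), 'ft_force': array([ 0.80555189, -0.28701468, -0.10884319]), 'torque': array([-6.33555298e-05, -6.77324707e-04,  3.21152026e-02]), 'grip_force': 0.0, 'grip_width': 1.0009575687128371} -0.0187
[[ 0.962  0.272 -0.001]
 [ 0.272 -0.962  0.001]
 [-0.    -0.002 -1.   ]]Traceback (most recent call last):
  File "<stdin>", line 5, in <module>
  File "h.py", line 9, in grab
    f["eye"]=np.array(f["eye"]);f["rotation"]=np.array(f["rotation"]).reshape(3,3);f["K"]=np.array(f["camera_matrix"])
                                              ~~~~~~~~~~~~~~~~~~~~~~~~~~~~~~~^^^^^
ValueError: cannot reshape array of size 3 into shape (3,3)
```

Camera rotation is a rotation vector.

```bash
sed -i 's|f\["rotation"\]=np.array(f\["rotation"\]).reshape(3,3)|r=np.array(f["rotation"]);f["rotation"]=r if r.size==9 else R.from_rotvec(r).as_matrix()|' h.py
python3 - <<'E'
from h import *
for n in("top","scene"):
    f=grab(n,n+"0.png");print(n,f["eye"],f["rotation"].round(3).tolist(),f["K"].tolist(),f["k1"])
E
```

```text
top [0.28466464 0.00678861 1.23351066] [[-0.021, -0.981, 0.194], [-1.0, 0.02, -0.008], [0.004, -0.194, -0.981]] [[414.0419041436172, 0.0, 325.78818943236257], [0.0, 414.0419041436172, 202.44575182959736], [0.0, 0.0, 1.0]] 0.002228957390379207
scene [0.14221546 0.6347612  0.60461705] [[-0.869, -0.257, 0.423], [-0.495, 0.492, -0.717], [-0.024, -0.832, -0.554]] [[388.6473029738815, 0.0, 312.12615266026063], [0.0, 388.6473029738815, 199.95792068029215], [0.0, 0.0, 1.0]] 0.022397338734948972
```

View pics/top0.png

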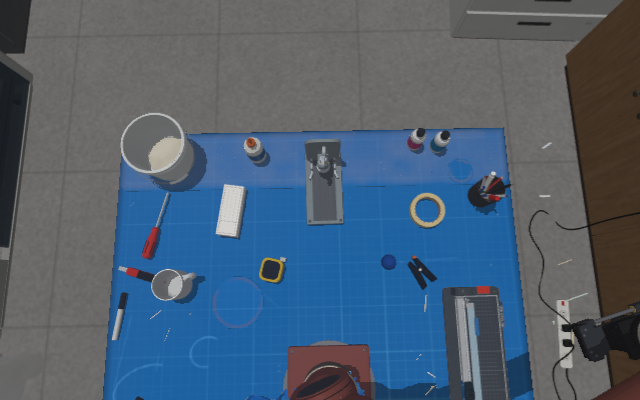

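View pics/scene0.png

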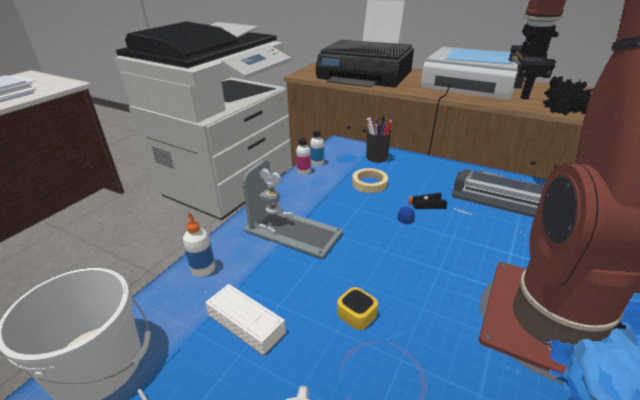

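The top view shows the pad at about (231,211), left of the press at (324,182). The tape is at (428,210), the glue bottle at (254,150), the tape measure at (271,270) and the magnet at (389,262). The scene view agrees.

```bash
python3 - <<'E'
from h import *
f=grab("top");im=f["pixels"]
hsv=cv2.cvtColor(im,cv2.COLOR_RGB2HSV)
m=np.zeros(im.shape[:2],np.uint8);m[175:250,205:255]=((hsv[175:250,205:255,1]<60)&(hsv[175:250,205:255,2]>120))*255
c=max(cv2.findContours(m,0,2)[0],key=cv2.contourArea)
r=cv2.minAreaRect(c);b=cv2.boxPoints(r);print("pad",r,b.tolist())
P=plane(f,b,.036);print(P.round(4).tolist(),P.mean(0),np.linalg.norm(np.diff(P,axis=0),axis=1))
m=np.zeros(im.shape[:2],np.uint8);s=(slice(170,235),slice(295,355));m[s]=(hsv[s][...,1]<110)*255
c=max(cv2.findContours(m,0,2)[0],key=cv2.contourArea)
c=cv2.approxPolyDP(c,2,True)[:,0];print(c.tolist(),plane(f,c,.014).round(4).tolist())
cv2.imwrite("pics/crop.png",cv2.cvtColor(np.hstack([cv2.resize(im[130:235,210:260],None,fx=5,fy=5,interpolation=2),cv2.resize(im[130:235,290:360],None,fx=5,fy=5,interpolation=2)]),cv2.COLOR_RGB2BGR))
E
```

```text
pad ((229.67567443847656, 209.94595336914062), (21.04306983947754, 51.29248809814453), 9.462322235107422) [[215.08108520507812, 233.51351928710938], [223.51351928710938, 182.91891479492188], [244.270263671875, 186.37838745117188], [235.83782958984375, 236.97299194335938]]
[[0.4358, 0.3202, 0.036], [0.5865, 0.2997, 0.036], [0.5746, 0.2379, 0.036], [0.4245, 0.2598, 0.036]] [0.50533515 0.279387   0.036     ] [0.15204062 0.06292326 0.15175768]
[[305, 170], [307, 223], [343, 222], [341, 170]] [[0.6275, 0.058, 0.014], [0.4643, 0.054, 0.014], [0.465, -0.0531, 0.014], [0.6252, -0.0517, 0.014]]
```

View pics/crop.png

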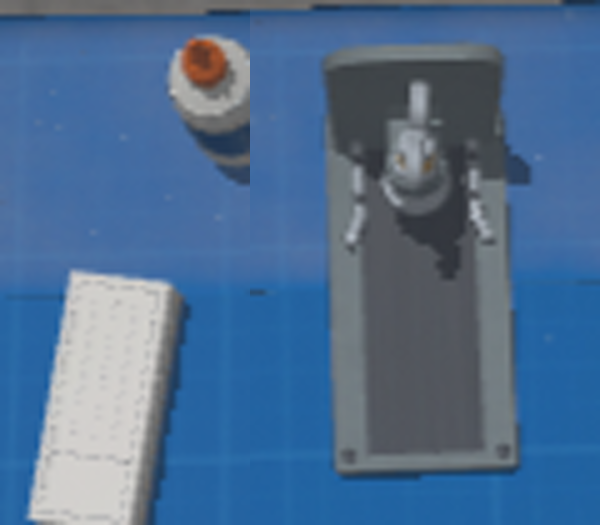

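```bash
cat >> h.py <<'E'
def rows(targets,op=None):
    """targets: (x,y,z,yaw_deg of tool x); prints rows from the present pose"""
    o=ctrl.get_obs();A=R.from_rotvec(o["tool_rot"]);p=o["tool_pos"]
    for x,y,z,yaw in targets:
        T=R.from_euler('z',yaw,degrees=True)*R.from_euler('x',180,degrees=True)
        rv=(A.inv()*T).as_rotvec(degrees=True); d=A.inv().apply(np.array([x,y,z])-p)*100
        print(rv.round(1).tolist(),d.round(2).tolist())
E
python3 - <<'E'
from h import *
rows([(.24,-.58,.25,25),(.35,-.5,.3,60),(.45,-.38,.3,90),(.52,-.25,.3,110),(.55,-.1,.3,135)])
E
```

```text
[-0.1, -0.0, -9.2] [7.3, -2.63, -6.34]
[-0.1, -0.0, -44.2] [20.06, -7.34, -11.33]
[-0.1, -0.0, -74.2] [32.95, -16.16, -11.33]
[-0.0, -0.0, -94.2] [43.23, -26.76, -11.32]
[-0.0, -0.1, -119.2] [50.2, -40.38, -11.3]
```

>>> {"fn": "drive_tool", "kwargs": {
  "motion": [
    [[0,0,-9,7,-2.6,-6,8.7],[0,0,-18,12,-5,-11,8.7],[0,0,-28,17,-7,-11.3,8.7],[0,0,-38,22,-9,-11.3,8.7],[0,0,-48,27,-12,-11.3,8.7],[0,0,-58,32,-15.5,-11.3,8.7],[0,0,-68,36,-19,-11.3,8.7],[0,0,-78,40,-23,-11.3,8.7],[0,0,-88,43,-27,-11.3,8.7],[0,0,-98,46,-31.5,-11.3,8.7],[0,0,-108,48,-36,-11.3,8.7],[0,0,-118,50,-40,-11.3,8.7]]
  ]
}}

```text
t: 1.7
tool_pos: [0.5492, -0.1024, 0.3002]
tool_rot: [1.223, 2.894, -0.0]
ft_force: [1.3, -0.2, -0.1]
grip_width: 0.997
grip_force: 0.0
```

```bash
python3 - <<'E'
from h import *
o=ctrl.get_obs();print(o["t"],o["tool_pos"],o["joints"].round(2),R.from_rotvec(o["tool_rot"]).as_matrix()[:,0].round(3))
rows([(.54,.05,.28,155),(.465,.285,.25,172)])
E
```

```text
1.7 [ 0.5492201  -0.10238979  0.30017348] [ 0.61  0.15 -0.57  1.48  0.08  1.53  0.81] [-0.697  0.717 -0.   ]
[-0.0, 0.0, -20.8] [11.57, 9.96, 2.02]
[-0.0, 0.0, -37.8] [33.65, 20.95, 5.02]
```

>>> {"fn": "drive_tool", "kwargs": {
  "motion": [
    [[0,0,-10,6,5,1,8.7],[0,0,-20,11.5,10,2,8.7],[0,0,-28,16,12.5,3,8.7],[0,0,-36,21,15,4,8.7],[0,0,-37.8,27,18,5,8.7],[0,0,-37.8,32,20,5,8.7],[0,0,-37.8,33.6,21,5,8.7],[0,0,-37.8,33.6,21,5,8.7],[0,0,-37.8,33.6,21,5,8.7]]
  ]
}}

```text
t: 2.82
tool_pos: [0.4687, 0.2823, 0.25]
tool_rot: [-0.232, -3.133, 0.001]
ft_force: [0.3, -0.0, -0.9]
grip_width: 0.999
grip_force: 0.0
```

```bash
python3 - <<'E'
from h import *
o=ctrl.get_obs();print(o["t"],o["tool_pos"],o["joints"].round(2))
f=grab("wrist","w1.png");print(f["eye"],f["rotation"].round(2).tolist())
E
```

```text
2.825 [0.46872774 0.28231771 0.24996285] [ 0.17  0.19 -0.9   1.58  0.15  1.44  0.68]
[0.38908651 0.29428462 0.44670762] [[0.15, 0.95, 0.29], [0.99, -0.14, -0.04], [-0.0, 0.29, -0.96]]
```

View pics/w1.png

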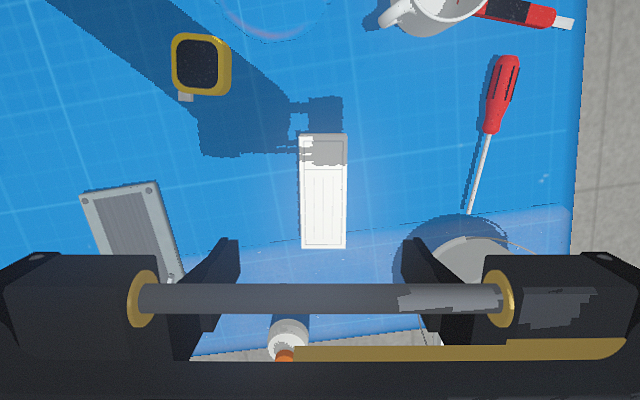

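The wrist view shows the pad's top at about (299–346, 134–248), with the press front corner on the left at (80,190)–(155,183).

```bash
python3 - <<'E'
from h import *
f=grab("wrist");hsv=cv2.cvtColor(f["pixels"],cv2.COLOR_RGB2HSV)
m=np.zeros(hsv.shape[:2],np.uint8);s=(slice(120,262),slice(285,360));m[s]=(hsv[s][...,1]<60)*255
c=max(cv2.findContours(m,0,2)[0],key=cv2.contourArea);r=cv2.minAreaRect(c);b=cv2.boxPoints(r);a=cv2.approxPolyDP(c,4,True)[:,0]
for q in(b,a):
  P=plane(f,q,.036);print(q.tolist(),P[:,:2].round(4).tolist(),P.mean(0),np.linalg.norm(np.diff(P,axis=0),axis=1))
c=np.array([[80,194],[155,181]]);print(plane(f,c,.014))
E
```

```text
[[299.0, 133.0], [347.0, 133.0], [347.0, 248.0], [299.0, 248.0]] [[0.4246, 0.2626], [0.4332, 0.3202], [0.5844, 0.3012], [0.5749, 0.2373]] [0.50426328 0.28033589 0.036     ] [0.05821751 0.15243868 0.06459613]
[[301, 133], [301, 247], [345, 248], [347, 136]] [[0.4249, 0.265], [0.5738, 0.2402], [0.584, 0.2986], [0.4367, 0.3197]] [0.50488226 0.28088391 0.036     ] [0.15095094 0.05920518 0.14880192]
[[ 0.46226071 -0.04757342  0.014     ]
 [ 0.46004581  0.05979033  0.014     ]]
```

```bash
python3 - <<'E'
from h import *
rows([(.4654,.2868,.05,171.6),(.4654,.2868,.006,171.6)])
E
```

```text
[-0.0, 0.0, -0.1] [0.43, 0.44, 20.0]
[-0.0, 0.0, -0.1] [0.43, 0.45, 24.4]
```

>>> {"fn": "drive_tool", "kwargs": {
  "motion": [
    [[0,0,0,0.4,0.45,6,8.7],[0,0,0,0.4,0.45,12,8.7],[0,0,0,0.4,0.45,17,8.7],[0,0,0,0.4,0.45,20,8.7],[0,0,0,0.4,0.45,22,8.7],[0,0,0,0.4,0.45,24,8.7],[0,0,0,0.4,0.45,24.4,8.7],[0,0,0,0.4,0.45,24.4,5],[0,0,0,0.4,0.45,24.4,5],[0,0,0,0.4,0.45,24.4,5],[0,0,0,0.4,0.45,24.4,5],[0,0,0,0.4,0.45,24.4,5]]
  ],
  "force": 30
}}

```text
t: 4.42
tool_pos: [0.465, 0.2885, 0.0063]
tool_rot: [0.23, 3.133, 0.0]
ft_force: [-0.5, 0.7, 0.4]
grip_width: 0.59
grip_force: 0.0
```

```bash
python3 - <<'E'
from h import *
o=ctrl.get_obs();print(o["t"],o["tool_pos"],o["grip_width"],o["grip_force"],o["ft_force"])
E
```

```text
4.425 [0.46497625 0.28852609 0.00633645] 0.5896298177803735 0.0 [-0.50300872  0.66510813  0.39270804]
```

```bash
python3 - <<'E'
from h import *
o=ctrl.get_obs();print(o["t"],o["grip_width"],o["grip_force"])
f=grab("wrist","w2.png")
E
```

```text
4.425 0.5896298177803735 0.0
```

View pics/w2.png

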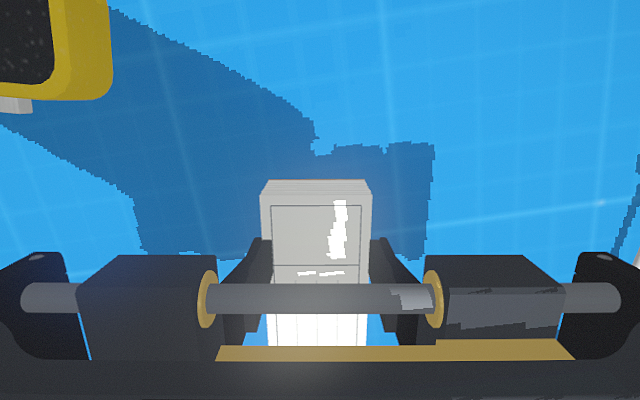

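The pad sits between the fingers at about (260–372, 180–345), and small gaps still show on both sides. I'll keep closing.

>>> {"fn": "drive_tool", "kwargs": {
  "motion": [
    [[0,0,0,0,0,0,3.5],[0,0,0,0,0,0,3.5],[0,0,0,0,0,0,3.5],[0,0,0,0,0,0,3.5]]
  ],
  "force": 30
}}

```text
t: 4.97
tool_pos: [0.4649, 0.2885, 0.0062]
tool_rot: [-0.23, -3.133, -0.0]
ft_force: [-0.0, 0.1, -1.1]
grip_width: 0.404
grip_force: 0.0
```

```bash
python3 - <<'E'
from h import *
o=ctrl.get_obs();print(o)
f=grab("wrist","w3.png");print(proj(f,[[.4649,.2885,.0063],[.4649,.2885,.025],[.465,.3285,.0063]]))
g=grab("scene");a=f["pixels"][150:350,180:460];b=cv2.resize(g["pixels"][260:370,180:320],(520,400),interpolation=2)
cv2.imwrite("pics/c3.png",cv2.cvtColor(np.vstack([cv2.resize(a,(520,200)),b]),cv2.COLOR_RGB2BGR))
E
```

```text
{'t': 4.975, 'joints': array([ 0.05917883,  0.42177887, -0.82635138,  1.8778834 ,  0.36583903,
        1.00013529,  0.49874662]), 'joint_velocities': array([-0.00183586,  0.00152528,  0.00035031, -0.00087003,  0.00016664,
       -0.00013421, -0.00022022]), 'effort': array([ 8.09826797e-04, -5.26200128e+01, -1.12062782e+01, -3.25445294e+01,
       -2.79782095e-02,  7.14607886e-02,  8.34807201e-05]), 'tool_pos': array([0.46487106, 0.2885175 , 0.00617063]), 'tool_rot': array([-2.30110587e-01, -3.13310943e+00, -2.13187535e-05]), 'ft_force': array([-0.00542072,  0.08274798, -1.0678377 ]), 'torque': array([ 0.03812024, -0.12323976, -0.0194337 ]), 'grip_force': 0.0, 'grip_width': 0.40354077939275973}
[[320.01688148 231.76484603]
 [320.01137708 244.02642035]
 [382.9068529  223.29368913]]
```

View pics/c3.png

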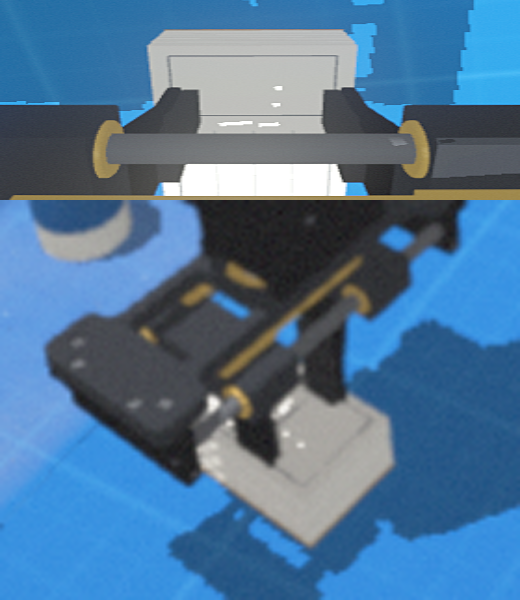

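The fingers look to be above the pad, not around it. I'll check where the fingertips really lie by casting rays in the tool frame, using the known opening.

```bash
python3 - <<'E'
from h import *
f=ctrl.grab_frame("wrist");M=np.array(f["mount"]);print(M.round(4).tolist(),f["camera_matrix"],f["k1"])
f.update(K=np.array(f["camera_matrix"]),eye=M[:3,3],rotation=M[:3,:3])
for l,r,hw in(((238,238),(402,238),.0435),((272,240),(370,240),.02565),((288,241),(354,241),.01755)):
  q=ray(f,[l,r])
  for k in q: t=(np.sign(k[1])*hw-M[1,3])/k[1]; print((M[:3,3]+t*k).round(4))
a=cv2.imread("pics/w1.png");b=cv2.imread("pics/w2.png");c=cv2.imread("pics/w3.png")
cv2.imwrite("pics/c4.png",np.vstack([cv2.resize(x[170:345,170:470],(800,260),interpolation=2) for x in(a,c)]))
E
```

```text
[[0.0005, -0.9565, -0.2918, 0.0806], [1.0, 0.0005, 0.0003, -0.0], [-0.0001, -0.2918, 0.9565, -0.1967], [0.0, 0.0, 0.0, 1.0]] [[333.69392486   0.         320.1177193 ]
 [  0.         333.69392486 200.70440775]
 [  0.           0.           1.        ]] -0.018107568264236082
[ 0.01   -0.0435 -0.0335]
[ 0.01    0.0435 -0.0333]
[ 0.0085 -0.0256 -0.0325]
[ 0.0113  0.0256 -0.0389]
[ 0.0061 -0.0176 -0.0284]
[ 0.0103  0.0176 -0.038 ]
```

View pics/c4.png

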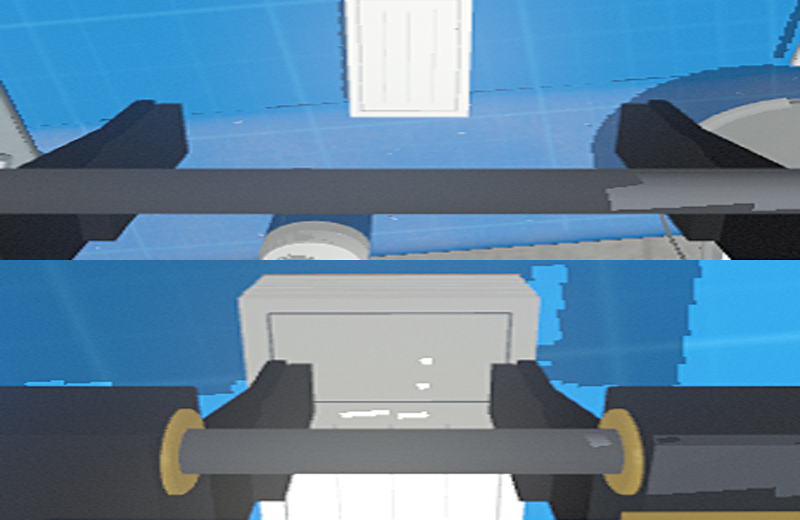

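The picture confirms it: the visible fingertips sit about 33 mm short of the reported TCP. Their corners are at tool x=±9.5 mm, which matches the pad width, and at z≈-33 mm. So the tips are now about 4 mm above the pad. I'll open up and lower by that offset.

>>> {"fn": "drive_tool", "kwargs": {
  "motion": [
    [[0,0,0,0,0,0,8.7],[0,0,0,0,0,0,8.7],[0,0,0,0,0,0,8.7],[0,0,0,0,0,0,8.7],[0,0,0,0,0,0.5,8.7],[0,0,0,0,0,1,8.7],[0,0,0,0,0,1.5,8.7],[0,0,0,0,0,2,8.7],[0,0,0,0,0,2.5,8.7],[0,0,0,0,0,2.5,8.7]]
  ]
}}

```text
t: 6.38
tool_pos: [0.4646, 0.2884, -0.0193]
tool_rot: [-0.23, -3.133, 0.0]
ft_force: [-0.3, 0.5, 0.5]
grip_width: 1.001
grip_force: 0.0
```

>>> {"fn": "drive_tool", "kwargs": {
  "motion": [
    [[0,0,0,0,0,0.3,8.7],[0,0,0,0,0,0.5,5],[0,0,0,0,0,0.5,5],[0,0,0,0,0,0.5,5],[0,0,0,0,0,0.5,5],[0,0,0,0,0,0.5,5],[0,0,0,0,0,0.5,5]]
  ],
  "force": 30
}}

```text
t: 7.25
tool_pos: [0.4648, 0.2883, -0.0238]
tool_rot: [-0.23, -3.133, 0.0]
ft_force: [-1.0, -1.1, 1.4]
grip_width: 0.688
grip_force: 29.9
```

```bash
python3 - <<'E'
from h import *
f=grab("top");im=f["pixels"];hsv=cv2.cvtColor(im,cv2.COLOR_RGB2HSV)
L=[];Rr=[]
for r in range(180,219):
    s=hsv[r,295:356,1].astype(float); x=np.arange(295,356); g=np.where(s<120)[0]
    def cross(i,j): return x[i]+(s[i]-120)/(s[i]-s[j])*(x[j]-x[i])
    L.append((cross(g[0]-1,g[0]),r)); Rr.append((cross(g[-1],g[-1]+1),r))
A=plane(f,L,.014);B=plane(f,Rr,.014)
for q in(A,B):
    p=np.polyfit(q[:,0],q[:,1],1);print("yaw",np.degrees(np.arctan(p[0])),"y at .465,.6",np.polyval(p,[.465,.6]),np.std(q[:,1]-np.polyval(p,q[:,0])))
fr=[]
for c in range(312,339):
    s=hsv[210:232,c,1].astype(float);i=np.where(s<120)[0][-1];fr.append((c,210+i+(120-s[i])/(s[i+1]-s[i])))
print("front",np.median(fr,0),plane(f,[np.median(fr,0)],.014),plane(f,[np.median(fr,0)],0.0))
o=ctrl.get_obs();print(o["tool_pos"]);
rows([(.4648,.2883,.03,171.6)])
E
```

```text
yaw 1.417170905739235 y at .465,.6 [0.05538834 0.05872815] 0.00044894368481128796
yaw 0.7356488807127097 y at .465,.6 [-0.05421563 -0.0524822 ] 0.0003932375855607547
front [325.         223.85294118] [[0.46057566 0.00057884 0.014     ]] [[0.46259512 0.00050755 0.        ]]
[ 0.46488926  0.28832654 -0.02377133]
[-0.0, -0.0, -0.0] [0.01, -0.01, -5.38]
```

```bash
python3 - <<'E'
from h import *
rows([(.4648,.2883,.05,171.6),(.47,.15,.05,176),(.471,.002,.05,181.1),(.471,.002,.02,181.1)])
E
```

```text
[-0.0, -0.0, -0.0] [0.01, -0.01, -7.38]
[-0.0, -0.0, -4.4] [-2.53, -13.61, -7.37]
[-0.0, -0.0, -9.5] [-4.79, -28.24, -7.37]
[-0.0, -0.0, -9.5] [-4.79, -28.24, -4.37]
```

>>> {"fn": "drive_tool", "kwargs": {
  "motion": [
    [[0,0,0,0,0,-3,5],[0,0,0,0,0,-7.4,5],[0,0,-1,-0.7,-4,-7.4,5],[0,0,-3,-1.5,-8,-7.4,5],[0,0,-5,-2.5,-13,-7.4,5],[0,0,-7,-3.3,-18,-7.4,5],[0,0,-9,-4.1,-23,-7.4,5],[0,0,-9.5,-4.6,-27,-7.4,5],[0,0,-9.5,-4.8,-28.2,-7.4,5],[0,0,-9.5,-4.8,-28.2,-5.5,5],[0,0,-9.5,-4.8,-28.2,-4.4,5],[0,0,-9.5,-4.8,-28.2,-4.4,5]]
  ]
}}

```text
t: 8.8
tool_pos: [0.4704, 0.0035, 0.0194]
tool_rot: [0.032, -3.14, -0.001]
ft_force: [1.1, 0.3, -2.5]
grip_width: 0.69
grip_force: 30.0
```

```bash
python3 - <<'E'
from h import *
o=ctrl.get_obs();print(o["t"],o["tool_pos"],o["ft_force"],o["joints"].round(2))
f=grab("wrist","w5.png");g=grab("scene")
cv2.imwrite("pics/c5.png",np.vstack([cv2.imread("pics/w5.png")[:345],cv2.cvtColor(cv2.resize(g["pixels"][140:280,220:420],(640,255)),4)]))
E
```

```text
8.8 [0.47038344 0.00349958 0.01940038] [ 1.1143728   0.33166256 -2.52957726] [ 0.63  0.22 -0.79  2.04  0.19  0.95  1.33]
```

View pics/c5.png

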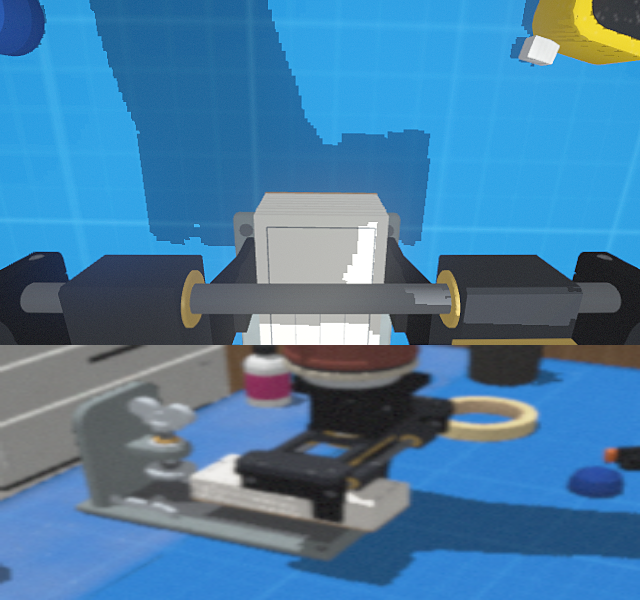

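Wrist view: the bed's front corners are at about (234,213) and (400,213), and the pad is centred at about x=320. In the scene view the pad looks level above the bed.

```bash
python3 - <<'E'
from h import *
f=grab("wrist");print(plane(f,[[234.5,213],[400,213]],.014))
im=f["pixels"];print(im[225,225:260].sum(1).tolist(),im[225,386:410].sum(1).tolist())
for z in(.083,.047): print(plane(f,[[255,193],[386,193],[267,228],[378,228]],z)[:,:2].round(4).tolist())
E
```

```text
[[ 0.46216166 -0.05200686  0.014     ]
 [ 0.45995782  0.05461754  0.014     ]]
[332, 327, 327, 324, 328, 322, 337, 329, 331, 350, 374, 370, 375, 379, 382, 343, 282, 287, 296, 283, 290, 290, 291, 286, 287, 286, 284, 298, 393, 509, 561, 549, 544, 542, 549] [568, 532, 397, 291, 304, 311, 323, 375, 392, 381, 396, 385, 385, 367, 364, 362, 355, 356, 353, 358, 358, 354, 352, 355]
[[0.4289, -0.0248], [0.4278, 0.0299], [0.4445, -0.0202], [0.4435, 0.0277]]
[[0.4391, -0.0318], [0.4377, 0.0375], [0.4589, -0.026], [0.4576, 0.0347]]
```

>>> {"fn": "drive_tool", "kwargs": {
  "motion": [
    [[0,0,0,0,-0.2,1,5],[0,0,0,0,-0.2,2,5],[0,0,0,0,-0.2,2.5,5],[0,0,0,0,-0.2,2.8,5],[0,0,0,0,-0.2,2.9,5],[0,0,0,0,-0.2,2.9,5]]
  ],
  "force": 12
}}

```text
t: 9.7
tool_pos: [0.4714, 0.0006, -0.0087]
tool_rot: [-0.03, 3.141, 0.0]
ft_force: [-0.4, 0.2, -0.7]
grip_width: 0.689
grip_force: 12.0
```

>>> {"fn": "drive_tool", "kwargs": {
  "motion": [
    [[0,0,0,-0.5,0.05,0.05,5],[0,0,0,-1,0.07,0.05,5],[0,0,0,-1.5,0.07,0.05,5],[0,0,0,-2,0.07,0.05,5],[0,0,0,-2.5,0.07,0.05,5],[0,0,0,-3,0.07,0.05,5],[0,0,0,-3.5,0.07,0.05,5],[0,0,0,-4,0.07,0.05,5],[0,0,0,-4.5,0.07,0.05,5],[0,0,0,-4.5,0.07,0.05,5]]
  ]
}}

```text
t: 10.95
tool_pos: [0.5169, 0.0022, -0.0093]
tool_rot: [-0.03, 3.141, 0.001]
ft_force: [0.7, 0.7, -0.9]
grip_width: 0.688
grip_force: 12.0
```

>>> {"fn": "drive_tool", "kwargs": {
  "motion": [
    [[0,0,0,-0.5,0,0,5],[0,0,0,-1,0,0,5],[0,0,0,-1.5,0,0,5],[0,0,0,-2,0,0,5],[0,0,0,-2.3,0,0,5],[0,0,0,-2.3,0,0,5]]
  ]
}}

```text
t: 11.7
tool_pos: [0.5396, 0.0026, -0.0093]
tool_rot: [-0.03, 3.141, 0.0]
ft_force: [1.3, -0.0, -1.6]
grip_width: 0.693
grip_force: 12.0
```

>>> {"fn": "drive_tool", "kwargs": {
  "motion": [
    [[0,0,0,-0.15,0,0,5],[0,0,0,-0.3,0,0,5],[0,0,0,-0.45,0,0,5],[0,0,0,-0.6,0,0,5],[0,0,0,-0.6,0,0,5]]
  ],
  "force": 8
}}

```text
t: 12.32
tool_pos: [0.5452, 0.0027, -0.0094]
tool_rot: [0.03, -3.141, -0.0]
ft_force: [-0.3, -0.4, -0.7]
grip_width: 0.688
grip_force: 8.0
```

>>> {"fn": "drive_tool", "kwargs": {
  "motion": [
    [[0,0,0,-0.1,0,0,5],[0,0,0,-0.2,0,0,5],[0,0,0,-0.3,0,0,5],[0,0,0,-0.4,0,0,5]]
  ]
}}

```text
t: 12.82
tool_pos: [0.5466, 0.0027, -0.01]
tool_rot: [0.03, -3.137, 0.001]
ft_force: [-10.0, 0.2, 3.6]
grip_width: 0.689
grip_force: 8.0
```

Contact was felt at 10 N, at the predicted place. I'll release, back off, and seat the pad with closed fingers against its tail.

>>> {"fn": "drive_tool", "kwargs": {
  "motion": [
    [[0,0,0,0.1,0,0,8.7],[0,0,0,0.1,0,0,8.7],[0,0,0,0.1,0,0,8.7],[0,0,0,1,0,-0.2,8.7],[0,0,0,3.5,0,-0.2,8.7],[0,0,0,6,0,-0.2,8.7],[0,0,0,7.5,0,-0.2,4],[0,0,0,8,0,-0.2,1],[0,0,0,8,0,-0.2,1],[0,0,0,8,0,-0.2,1],[0,0,0,8,0,-0.2,1],[0,0,0,8,0,-0.2,1]]
  ]
}}

```text
t: 14.32
tool_pos: [0.4694, 0.0014, -0.0074]
tool_rot: [0.03, -3.141, -0.001]
ft_force: [-0.2, 1.1, 0.0]
grip_width: 0.405
grip_force: 0.0
```

```bash
python3 - <<'E'
from h import *
o=ctrl.get_obs();print(o["t"],o["tool_pos"],o["ft_force"],o["grip_width"])
f=grab("wrist","w6.png");g=grab("scene");t=grab("top")
cv2.imwrite("pics/c6.png",np.vstack([cv2.imread("pics/w6.png")[:345],cv2.cvtColor(np.hstack([cv2.resize(g["pixels"][140:280,220:420],(364,255)),cv2.resize(t["pixels"][130:235,290:400],(276,255))]),4)]))
E
```

```text
14.325 [ 0.46940228  0.00137114 -0.00740496] [-0.17066413  1.12164381  0.03634827] 0.40529402176556495
```

View pics/c6.png

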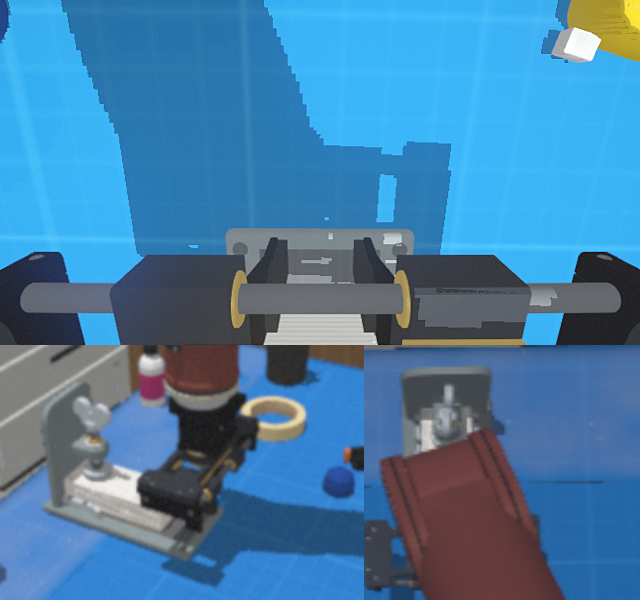

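The views show the pad lying on the bed under the foot between the cheeks, with the fingers free behind it. Now I'll push gently with the fingers about 30 mm apart.

>>> {"fn": "drive_tool", "kwargs": {
  "motion": [
    [[0,0,0,-0.6,0.05,0,3],[0,0,0,-1.2,0.05,0,3],[0,0,0,-1.8,0.05,0,3],[0,0,0,-2.4,0.05,0,3],[0,0,0,-2.8,0.05,0,3],[0,0,0,-3.1,0.05,0,3],[0,0,0,-3.2,0.05,0,3],[0,0,0,-3.3,0.05,0,3],[0,0,0,-3.4,0.05,0,3]]
  ]
}}

```text
t: 15.6
tool_pos: [0.5017, 0.0023, -0.0076]
tool_rot: [0.03, -3.139, 0.001]
ft_force: [-8.4, 0.2, 4.9]
grip_width: 0.345
grip_force: 3.9
```

```bash
python3 - <<'E'
from h import *
rows([(.48,.002,.0,181.1),(.48,.003,.2,181.1),(.56,.003,.22,181.1),(.64,.0035,.22,181.1)])
E
```

```text
[-0.0, -0.2, -0.0] [2.18, 0.02, -0.76]
[-0.0, -0.2, -0.0] [2.23, 0.11, -20.76]
[-0.0, -0.2, -0.0] [-5.77, -0.05, -22.78]
[-0.0, -0.2, -0.0] [-13.76, -0.15, -22.8]
```

>>> {"fn": "drive_tool", "kwargs": {
  "motion": [
    [[0,0,0,1,0,0,3],[0,0,0,2.3,0.1,-1,3],[0,0,0,2.3,0.1,-7,3],[0,0,0,2.3,0.1,-13,3],[0,0,0,2.3,0.1,-19,3],[0,0,0,0,0.1,-22.8,3],[0,0,0,-4,0,-22.8,3],[0,0,0,-9,-0.1,-22.8,3],[0,0,0,-13,-0.15,-22.8,3],[0,0,0,-13.8,-0.15,-22.8,3],[0,0,0,-13.8,-0.15,-22.8,3],[0,0,0,-13.8,-0.15,-22.8,3]]
  ]
}}

```text
t: 17.1
tool_pos: [0.6404, 0.0037, 0.2212]
tool_rot: [-0.031, 3.141, -0.001]
ft_force: [-0.3, 0.2, 0.3]
grip_width: 0.346
grip_force: 0.0
```

```bash
python3 - <<'E'
from h import *
o=ctrl.get_obs();print(o["t"],o["tool_pos"],o["ft_force"],o["grip_width"],o["joints"].round(2))
f=grab("wrist","w7.png");g=grab("scene","s7.png")
a=cv2.imread("pics/w7.png")[100:350,200:440];b=cv2.imread("pics/s7.png")[140:250,220:350]
cv2.imwrite("pics/c7.png",np.hstack([cv2.resize(a,(480,500),interpolation=2),cv2.resize(b,(320,271),interpolation=2).copy() if 0 else cv2.copyMakeBorder(cv2.resize(b,(320,271),interpolation=2),0,229,0,0,0)]))
E
```

```text
17.1 [0.64035784 0.00365739 0.22119849] [-0.26070499  0.17624545  0.34539587] 0.346018747442063 [ 0.52  0.41 -0.81  1.41  0.29  1.45  1.31]
```

View pics/c7.png

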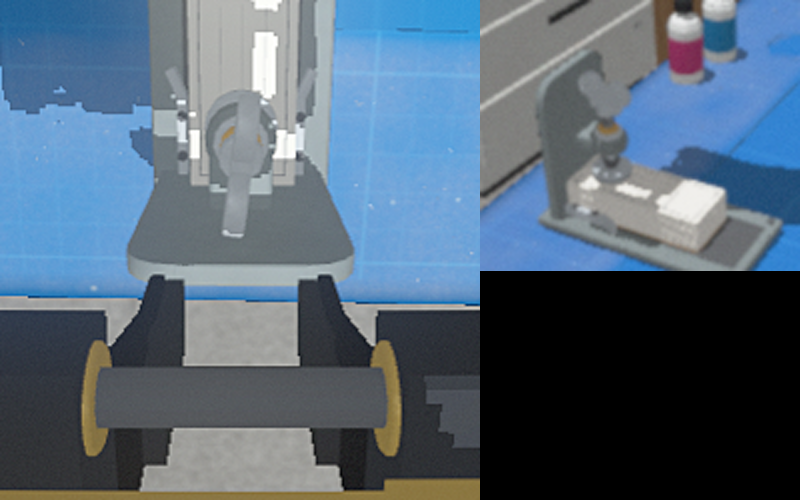

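The wing knob's blade runs nearly along the press x axis. In full pixels its tips are at about (321,146) in front and (316,217) at the fence side.

```bash
python3 - <<'E'
from h import *
f=grab("wrist")
for z in(.14,.15,.16,.17,.18):
    P=plane(f,[[321.5,146],[316,217]],z);d=P[1]-P[0];print(z,P[:,:2].round(4).tolist(),P.mean(0)[:2].round(4),np.linalg.norm(d),np.degrees(np.arctan2(d[1],d[0])))
s=grab("scene")
# predicted scene pixels of knob axis heights, full-image coords
print(proj(s,[[.6265,.0045,z] for z in(.05,.11,.13,.15,.17)]).round(1).tolist())
P=[[.6265+a*.03,.0045-.004*a,z] for a in(-1,1) for z in(.15,.16,.17)];print(proj(s,P).round(1).tolist())
a=cv2.cvtColor(s["pixels"],4)[150:225,230:310];b=cv2.cvtColor(f["pixels"],4)[130:240,270:370]
cv2.imwrite("pics/c8.png",np.hstack([cv2.resize(a,(400,375),interpolation=0),cv2.resize(b,(341,375),interpolation=0)]))
E
```

```text
0.14 [[0.5974, 0.0037], [0.6601, 0.0001]] [0.6287 0.0019] 0.06274960292539278 -3.2459067937709496
0.15 [[0.5961, 0.0036], [0.6565, 0.0002]] [0.6263 0.0019] 0.060492742133138565 -3.245906793770954
0.16 [[0.5947, 0.0035], [0.6529, 0.0002]] [0.6238 0.0019] 0.058235881340884456 -3.245906793770951
0.17 [[0.5934, 0.0035], [0.6492, 0.0003]] [0.6213 0.0019] 0.055979020548630354 -3.24590679377095
0.18 [[0.592, 0.0034], [0.6456, 0.0004]] [0.6188 0.0019] 0.053722159756376134 -3.2459067937709545
[[273.5, 210.9], [271.5, 190.4], [270.8, 183.3], [270.1, 176.0], [269.4, 168.4]]
[[279.9, 179.8], [279.6, 176.0], [279.3, 172.2], [260.7, 172.3], [260.3, 168.6], [259.9, 164.9]]
```

View pics/c8.png

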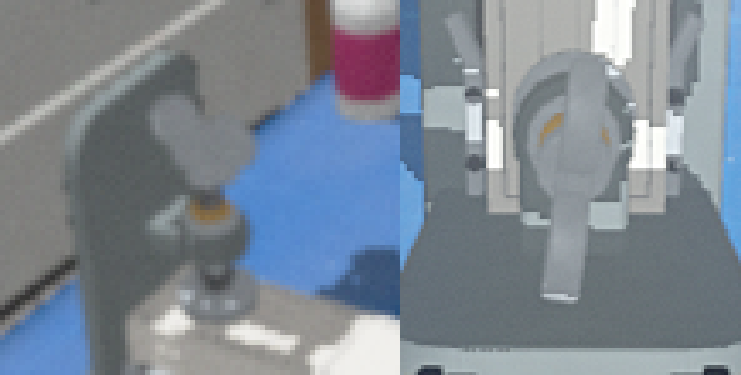

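Refining the picks to about (325,147) and (317.5,217) puts the axis near (0.626, 0.004), with the blade at about -5°. The wing tops are at z≈0.164 and the hub top at about 0.136.

```bash
python3 - <<'E'
from h import *
f=grab("wrist")
P=plane(f,[[325.1,147.5],[317.4,217]],.152);d=P[1]-P[0];print(P,P.mean(0),np.linalg.norm(d),np.degrees(np.arctan2(d[1],d[0])))
rows([(.6263,.0042,.16,175),(.6263,.0042,.1085,175)])
E
```

```text
[[0.59714096 0.00636889 0.152     ]
 [0.65589888 0.00125334 0.152     ]] [0.62651992 0.00381112 0.152     ] 0.05898018837371188 -4.975705734886192
[-0.0, 0.0, 6.1] [1.46, 0.13, 6.11]
[-0.0, 0.0, 6.1] [1.46, 0.13, 11.26]
```

>>> {"fn": "drive_tool", "kwargs": {
  "motion": [
    [[0,0,6,0.8,0.1,2,3],[0,0,6,1.4,0.1,5,3],[0,0,6,1.4,0.1,7.5,3],[0,0,6,1.4,0.1,9,3],[0,0,6,1.4,0.1,10.2,3],[0,0,6,1.4,0.1,11,3],[0,0,6,1.4,0.1,11.2,3],[0,0,6,1.4,0.1,11.2,3]]
  ]
}}

```text
t: 18.35
tool_pos: [0.6274, 0.0043, 0.109]
tool_rot: [0.134, 3.138, 0.0]
ft_force: [0.2, -0.4, 0.4]
grip_width: 0.345
grip_force: 0.0
```

>>> {"fn": "drive_tool", "kwargs": {
  "motion": [
    [[0,0,0,-0.1,0,0,0.3],[0,0,0,-0.1,0,0,0.3],[0,0,0,-0.1,0,0,0.3],[0,0,0,-0.1,0,0,0.3]]
  ],
  "force": 20
}}

```text
t: 18.85
tool_pos: [0.6283, 0.0032, 0.1089]
tool_rot: [0.136, 3.139, -0.001]
ft_force: [-1.5, -2.6, 1.8]
grip_width: 0.1
grip_force: 19.9
```

```bash
cat > st.py <<'E'
from h import *
o=ctrl.get_obs();x=R.from_rotvec(o["tool_rot"]).as_matrix()[:,0]
print("t",o["t"],"pos",o["tool_pos"].round(4),"yaw",np.degrees(np.arctan2(x[1],x[0])).round(2),"F",o["ft_force"].round(1),"M",o["torque"].round(3),"w",o["grip_width"].round(3),o["grip_force"],"j7",o["joints"][6].round(2))
E
python3 st.py
```

```text
Traceback (most recent call last):
  File "st.py", line 3, in <module>
    print("t",o["t"],"pos",o["tool_pos"].round(4),"yaw",np.degrees(np.arctan2(x[1],x[0])).round(2),"F",o["ft_force"].round(1),"M",o["torque"].round(3),"w",o["grip_width"].round(3),o["grip_force"],"j7",o["joints"][6].round(2))
                                                                                                                                                           ^^^^^^^^^^^^^^^^^^^^^
AttributeError: 'float' object has no attribute 'round'
```

>>> {"fn": "drive_tool", "kwargs": {
  "motion": [
    [[0,0,0,0,0,0,1.6],[0,0,0,0.2,-0.05,0,1.6],[0,0,0,0.2,-0.05,0,0.3],[0,0,0,0.2,-0.05,0,0.3],[0,0,0,0.2,-0.05,0,0.3],[0,0,0,0.2,-0.05,0,0.3]]
  ],
  "force": 45
}}

```text
t: 19.6
tool_pos: [0.6259, 0.0035, 0.1086]
tool_rot: [-0.135, -3.138, 0.001]
ft_force: [-2.1, -2.9, 2.1]
grip_width: 0.099
grip_force: 45.0
```

```bash
sed -i 's/o\["grip_width"\].round(3)/round(o["grip_width"],3)/' st.py; python3 st.py
```

```text
t 19.6 pos [0.6259 0.0035 0.1086] yaw 175.08 F [-2.1 -2.9  2.1] M [-0.503  0.389 -0.126] w 0.099 44.98165771365166 j7 1.17
```

>>> {"fn": "drive_tool", "kwargs": {
  "motion": [
    [[0,0,4,0,0,0.02,0.3],[0,0,8,0,0,0.03,0.3],[0,0,12,0,0,0.05,0.3],[0,0,15,0,0,0.06,0.3],[0,0,15,0,0,0.06,0.3]]
  ]
}}

```text
t: 20.23
tool_pos: [0.626, 0.0037, 0.108]
tool_rot: [-0.542, -3.094, 0.001]
ft_force: [-2.5, -2.3, 1.2]
grip_width: 0.101
grip_force: 45.0
```

```bash
python3 st.py
```

```text
t 20.225 pos [0.626  0.0037 0.108 ] yaw 160.13 F [-2.5 -2.3  1.2] M [-0.481  0.296  0.046] w 0.101 44.99579966068268 j7 0.93
```

```bash
cat >> st.py <<'E'
m=[o["torque"][2]]
for _ in range(4): ctrl.grab_frame("top"); m.append(ctrl.get_obs()["torque"][2])
print(np.round(m,3),np.mean(m).round(4))
E
python3 st.py|tail -1
```

```text
[ 0.046  0.039 -0.015 -0.002 -0.002] 0.0131
```

>>> {"fn": "drive_tool", "kwargs": {
  "motion": [
    [[0,0,5,0,0,0.02,0.3],[0,0,10,0,0,0.04,0.3],[0,0,15,0,0,0.06,0.3],[0,0,15,0,0,0.06,0.3]]
  ]
}}

```text
t: 20.92
tool_pos: [0.6261, 0.004, 0.1074]
tool_rot: [-0.94, -2.998, -0.0]
ft_force: [-1.2, -1.3, 0.7]
grip_width: 0.092
grip_force: 45.0
```

```bash
python3 st.py
```

```text
t 20.925 pos [0.6261 0.004  0.1074] yaw 145.17 F [-1.2 -1.3  0.7] M [-0.297  0.175 -0.033] w 0.092 44.98563900589943 j7 0.68
[-0.033 -0.073 -0.061 -0.063 -0.022] -0.0501
```

>>> {"fn": "drive_tool", "kwargs": {
  "motion": [
    [[0,0,5,0,0,0.02,0.3],[0,0,10,0,0,0.04,0.3],[0,0,15,0,0,0.06,0.3],[0,0,15,0,0,0.06,0.3]]
  ]
}}

```text
t: 21.62
tool_pos: [0.6263, 0.0041, 0.1068]
tool_rot: [1.323, 2.849, 0.001]
ft_force: [0.3, -0.7, -1.4]
grip_width: 0.099
grip_force: 45.0
```

```bash
python3 st.py
```

```text
t 21.625 pos [0.6263 0.0041 0.1068] yaw 130.19 F [ 0.3 -0.7 -1.4] M [-0.058 -0.201 -0.023] w 0.099 44.98850539326668 j7 0.44
[-0.023 -0.076 -0.037 -0.023  0.017] -0.0283
```

Wrist torque is noisy, but the joint-7 effort reading looks clean, so I'll use that.

```bash
cat > st.py <<'E'
from h import *
o=ctrl.get_obs();x=R.from_rotvec(o["tool_rot"]).as_matrix()[:,0]
print("t",o["t"],"yaw",np.degrees(np.arctan2(x[1],x[0])).round(2),"F",o["ft_force"].round(1),"Mz",o["torque"][2].round(3),"w",round(o["grip_width"],3),"j7",o["joints"][6].round(3),"eff",o["effort"][4:].round(4))
e=[]
for k in range(3):
    f=ctrl.grab_frame("scene"); o=ctrl.get_obs(); e.append(o["effort"][6])
    cv2.imwrite("pics/foot_%.3f_%d.png"%(np.arctan2(x[1],x[0]),k),cv2.cvtColor(f["pixels"],4))
print(np.round(e,4))
E
python3 st.py
```

```text
t 21.825 yaw 130.21 F [ 0.9  1.  -2.8] Mz 0.017 w 0.098 j7 0.436 eff [0.0127 0.4292 0.0552]
[0.0501 0.0399 0.0299]
```

>>> {"fn": "drive_tool", "kwargs": {
  "motion": [
    [[0,0,3,0,0,0.01,0.3],[0,0,6,0,0,0.03,0.3],[0,0,9,0,0,0.04,0.3],[0,0,12,0,0,0.05,0.3]]
  ]
}}

```text
t: 22.48
tool_pos: [0.6264, 0.0042, 0.1063]
tool_rot: [1.616, 2.694, 0.001]
ft_force: [2.9, 0.9, -4.1]
grip_width: 0.096
grip_force: 45.0
```

```bash
python3 st.py
```

```text
t 22.475 yaw 118.06 F [ 2.9  0.9 -4.1] Mz 0.135 w 0.096 j7 0.237 eff [0.0777 1.0409 0.658 ]
[ 0.4785 -0.8272 -0.3972]
```

```bash
ls pics | grep foot; python3 - <<'E'
import cv2,glob,numpy as np
def p(fs): return np.mean([cv2.imread(f,0).astype(float) for f in fs],0)[190:222,268:280].mean(1)
a=[p(["pics/s7.png"])]+[p(sorted(glob.glob("pics/foot_%s_*"%k))) for k in("2.273","2.061")]
for r in range(32): print(190+r,[round(x[r],1) for x in a])
E
```

```text
foot_2.061_0.png
foot_2.061_1.png
foot_2.061_2.png
foot_2.273_0.png
foot_2.273_1.png
foot_2.273_2.png
190 [np.float64(104.3), np.float64(105.0), np.float64(104.0)]
191 [np.float64(107.7), np.float64(108.1), np.float64(105.6)]
192 [np.float64(111.1), np.float64(112.1), np.float64(110.8)]
193 [np.float64(114.8), np.float64(115.1), np.float64(114.8)]
194 [np.float64(117.9), np.float64(118.7), np.float64(118.3)]
195 [np.float64(118.6), np.float64(119.4), np.float64(119.8)]
196 [np.float64(111.8), np.float64(112.3), np.float64(112.1)]
197 [np.float64(100.5), np.float64(99.8), np.float64(100.2)]
198 [np.float64(93.6), np.float64(93.0), np.float64(92.9)]
199 [np.float64(92.4), np.float64(92.9), np.float64(92.2)]
200 [np.float64(93.6), np.float64(93.2), np.float64(92.6)]
201 [np.float64(95.8), np.float64(96.2), np.float64(95.9)]
202 [np.float64(102.7), np.float64(104.2), np.float64(103.5)]
203 [np.float64(108.7), np.float64(114.9), np.float64(115.9)]
204 [np.float64(104.6), np.float64(115.9), np.float64(117.2)]
205 [np.float64(97.8), np.float64(105.1), np.float64(105.6)]
206 [np.float64(97.6
[... 266 characters left out ...]
np.float64(122.9)]
211 [np.float64(134.2), np.float64(138.6), np.float64(124.4)]
212 [np.float64(123.4), np.float64(125.1), np.float64(123.6)]
213 [np.float64(122.2), np.float64(121.7), np.float64(119.8)]
214 [np.float64(146.8), np.float64(133.0), np.float64(121.9)]
215 [np.float64(175.6), np.float64(146.2), np.float64(139.5)]
216 [np.float64(180.2), np.float64(147.1), np.float64(164.2)]
217 [np.float64(172.2), np.float64(148.7), np.float64(202.3)]
218 [np.float64(154.6), np.float64(170.7), np.float64(222.1)]
219 [np.float64(148.7), np.float64(198.1), np.float64(216.5)]
220 [np.float64(151.8), np.float64(199.5), np.float64(203.5)]
221 [np.float64(154.2), np.float64(183.4), np.float64(187.3)]
```

```bash
cat > st.py <<'E'
from h import *
import json,os
def prof(ims): return np.mean([cv2.cvtColor(i,cv2.COLOR_RGB2GRAY).astype(float) for i in ims],0)[196:212,268:280].mean(1)
o=ctrl.get_obs();x=R.from_rotvec(o["tool_rot"]).as_matrix()[:,0];ang=np.radians(175.1)-np.arctan2(x[1],x[0])
ims=[];m=[o["torque"][2]];e=[o["effort"][6]]
for k in range(5):
    ims.append(ctrl.grab_frame("scene")["pixels"]);q=ctrl.get_obs();m.append(q["torque"][2]);e.append(q["effort"][6])
L=json.load(open("log.json")) if os.path.exists("log.json") else []
if not L:
    for a,fs in((0,["s7"]),(.783,["foot_2.273_%d"%k for k in range(3)]),(.994,["foot_2.061_%d"%k for k in range(3)])):
        L.append((a,prof([cv2.cvtColor(cv2.imread("pics/%s.png"%s),4) for s in fs]).tolist()))
L.append((ang,prof(ims).tolist()));json.dump(L,open("log.json","w"))
print("t",q["t"],"z",o["tool_pos"][2].round(4),"j7",o["joints"][6].round(3),"F",o["ft_force"].round(1),"Mz",np.round(m,3),np.mean(m).round(3),"eff",np.round(e,3))
ref=np.array(L[1][1]);r=np.arange(16)
for a,p in L:
    best=min(np.arange(-1.5,2.5,.01),key=lambda s:np.std((np.interp(r[5:12]-s,r,ref)-np.array(p)[5:12])))
    print(round(a,3),"shift px",round(best,2),end="; ")
E
python3 st.py
```

```text
t 22.875 z 0.1063 j7 0.239 F [ 3.6  0.9 -5.1] Mz [0.067 0.068 0.079 0.104 0.014 0.087] 0.07 eff [-0.397 -0.154 -0.066 -0.042 -0.041 -0.046]
0 shift px -0.55; 0.783 shift px 0.0; 0.994 shift px 0.01; 0.993 shift px 0.02;
```

>>> {"fn": "drive_tool", "kwargs": {
  "motion": [
    [[0,0,4,0,0,0.02,0.3],[0,0,8,0,0,0.03,0.3],[0,0,12,0,0,0.05,0.3],[0,0,16,0,0,0.07,0.3]]
  ]
}}

```text
t: 23.38
tool_pos: [0.6267, 0.0043, 0.1057]
tool_rot: [1.976, 2.442, 0.002]
ft_force: [5.4, 2.3, -6.3]
grip_width: 0.097
grip_force: 45.1
```

```bash
python3 st.py
```

```text
t 23.625 z 0.1057 j7 -0.028 F [ 5.4  2.3 -6.3] Mz [0.168 0.092 0.089 0.091 0.082 0.036] 0.093 eff [ 0.926  0.518 -0.96  -0.368 -0.121 -0.055]
0 shift px -0.55; 0.783 shift px 0.0; 0.994 shift px 0.01; 0.993 shift px 0.02; 1.275 shift px 0.06;
```

>>> {"fn": "drive_tool", "kwargs": {
  "motion": [
    [[0,0,4,0,0,0.02,0.3],[0,0,8,0,0,0.03,0.3],[0,0,12,0,0,0.05,0.3],[0,0,16,0,0,0.07,0.3]]
  ]
}}

```text
t: 24.12
tool_pos: [0.627, 0.0043, 0.1051]
tool_rot: [2.297, 2.143, 0.003]
ft_force: [6.6, 3.2, -6.9]
grip_width: 0.1
grip_force: 45.1
```

```bash
python3 st.py
```

```text
t 24.375 z 0.1051 j7 -0.292 F [ 6.6  3.2 -6.9] Mz [0.21  0.147 0.057 0.021 0.059 0.05 ] 0.091 eff [ 0.921  0.51  -0.968 -0.374 -0.127 -0.061]
0 shift px -0.55; 0.783 shift px 0.0; 0.994 shift px 0.01; 0.993 shift px 0.02; 1.275 shift px 0.06; 1.555 shift px 0.14;
```

```bash
python3 - <<'E'
import json,numpy as np,cv2
from station import ctrl
L=json.load(open("log.json"));print([round(a,2) for a,_ in L])
for r in range(16): print(196+r,[round(p[r],1) for _,p in L])
im=np.mean([cv2.cvtColor(ctrl.grab_frame("scene")["pixels"],cv2.COLOR_RGB2GRAY).astype(float) for _ in range(4)],0)
o=ctrl.get_obs();print("effort rest",o["effort"][6],o["torque"].round(3),o["ft_force"].round(1))
np.set_printoptions(linewidth=200)
old=np.mean([cv2.imread("pics/foot_2.273_%d.png"%k,0).astype(float) for k in range(3)],0)
s7=cv2.imread("pics/s7.png",0).astype(float)
for n,i in(("s7",s7),("130",old),("now",im)): print(n);print(i[200:218,260:288:2].round(0).astype(int))
E
```

```text
[0, 0.78, 0.99, 0.99, 1.28, 1.55]
196 [112.2, 112.9, 112.5, 112.6, 113.1, 114.8]
197 [101.2, 100.3, 100.7, 99.8, 100.5, 102.4]
198 [94.1, 93.5, 93.3, 93.0, 93.5, 93.8]
199 [92.9, 93.5, 92.6, 93.0, 92.8, 93.1]
200 [94.2, 93.7, 93.1, 93.5, 93.8, 93.8]
201 [96.2, 96.7, 96.6, 96.6, 96.9, 96.7]
202 [103.4, 104.7, 104.1, 104.4, 106.4, 106.7]
203 [109.1, 115.4, 116.4, 116.3, 118.0, 120.1]
204 [105.1, 116.3, 117.8, 117.7, 119.3, 123.0]
205 [98.5, 105.5, 106.2, 106.5, 109.0, 112.4]
206 [97.9, 97.8, 98.0, 98.1, 99.8, 101.2]
207 [104.6, 99.8, 99.2, 99.7, 98.6, 99.1]
208 [118.1, 109.8, 106.0, 106.2, 104.9, 103.2]
209 [126.3, 128.2, 117.6, 117.6, 116.1, 116.0]
210 [136.4, 143.8, 123.5, 123.6, 123.8, 136.0]
211 [134.5, 139.1, 124.7, 124.6, 125.5, 147.9]
effort rest -0.04269799101166427 [ 0.646 -1.744 -0.026] [ 6.8  2.2 -7.5]
s7
[[ 92  95  97  93  95  90  94  91  89  96 128 130 129 131]
 [ 93  93  94  89  95  91  94  89  90 107 129 130 133 132]
 [ 94  91  90  97 110  92  93  96 101 123 130 128 133 132]
 [ 93  93  93 120 121  92 110 106  96 126 130 132 129 132]
 [ 95  96 102 135 120  88 104 100  90 
[... 2222 characters left out ...]
5 136 134 128  89  88  83  96 124 131 141 143 139]
 [ 95 128 141 134 124 102  71  72 100 124 128 140 142 145]
 [109 144 146 136 125 112  74  75 108 126 127 142 144 144]
 [132 150 150 168 135 124  96 100 118 126 125 143 150 146]
 [146 150 156 182 182 162 119 118 123 125 124 141 150 150]
 [142 151 187 178 199 198 130 124 125 126 122 144 148 146]
 [146 158 226 201 173 190 149 127 126 122 121 149 152 148]
 [145 190 237 223 143 154 148 127 124 116 128 144 150 151]
 [175 223 237 234 175 137 133 124 121 137 152 146 144 150]
 [188 230 234 238 220 200 186 167 174 216 216 155 146 150]
 [171 210 224 237 235 224 230 224 228 238 237 164 149 150]
 [163 169 198 222 235 230 234 234 238 239 239 202 150 150]]
```

```bash
cat > st2.py <<'E'
from h import *
import glob
def edges(p,lo=90):
    i=205+np.argmin(p[205:210]); 
    u=next(k for k in range(i,200,-1) if p[k-1]>=lo); U=u-1+(p[u-1]-lo)/(p[u-1]-p[u])
    d=next(k for k in range(i,215) if p[k+1]>=lo); D=d+(lo-p[d])/(p[d+1]-p[d])
    return np.round([U,D],2)
def cols(ims): return np.mean(ims,0)[:,271:277].mean(1)
def show(n,p): print(n,*[edges(p,l) for l in(85,92,100)])
for n,k in((0,"s7"),(.783,"foot_2.273_*"),(.994,"foot_2.061_*")): show(n,cols([cv2.imread(f,0).astype(float) for f in glob.glob("pics/"+k+".png")]))
for f in sorted(glob.glob("prof_*.npy")): show(f[5:10],np.load(f))
o=ctrl.get_obs();x=R.from_rotvec(o["tool_rot"]).as_matrix()[:,0];ang=np.radians(175.1)-np.arctan2(x[1],x[0]);ims=[];m=[]
for k in range(6):
    ims.append(cv2.cvtColor(ctrl.grab_frame("scene")["pixels"],cv2.COLOR_RGB2GRAY).astype(float));q=ctrl.get_obs();m.append(q["torque"][2])
p=cols(ims);np.save("prof_%.3f.npy"%ang,p);show(round(ang,3),p)
print("t",q["t"],"z",o["tool_pos"][2].round(4),"j7",o["joints"][6].round(3),"F",q["ft_force"].round(1),"Mz",o["torque"][2].round(3),np.mean(m).round(3),"eff",o["effort"][6].round(3),q["effort"][6].round(4))
E
python3 st2.py
```

```text
0 [204.79 206.78] [204.31 207.25] [203.47 207.65]
0.783 [205.57 207.38] [205.18 207.85] [204.73 208.28]
0.994 [205.63 207.61] [205.22 208.11] [204.75 208.48]
1.553 [206.12 208.04] [205.66 208.38] [205.22 208.77]
t 24.875 z 0.105 j7 -0.29 F [ 6.5  2.6 -7.1] Mz -0.026 0.053 eff -0.043 -0.0428
```

>>> {"fn": "drive_tool", "kwargs": {
  "motion": [
    [[0,0,4,0,0,0.02,0.3],[0,0,8,0,0,0.04,0.3],[0,0,12,0,0,0.06,0.3],[0,0,16,0,0,0.08,0.3]]
  ]
}}

```text
t: 25.38
tool_pos: [0.6273, 0.0042, 0.1044]
tool_rot: [2.572, 1.802, 0.004]
ft_force: [7.6, 2.9, -6.4]
grip_width: 0.094
grip_force: 45.1
```

```bash
python3 st2.py
```

```text
0 [204.79 206.78] [204.31 207.25] [203.47 207.65]
0.783 [205.57 207.38] [205.18 207.85] [204.73 208.28]
0.994 [205.63 207.61] [205.22 208.11] [204.75 208.48]
1.553 [206.12 208.04] [205.66 208.38] [205.22 208.77]
1.834 [206.48 208.05] [205.92 208.39] [205.5  208.78]
t 25.675 z 0.1044 j7 -0.558 F [ 7.6  1.6 -6.6] Mz 0.268 0.083 eff 0.896 -0.07
```

The foot's edge stopped moving while the spindle kept sinking, and the joint effort began to shift at the same place. That puts the touch at about 1.5 rad of turn, and I'm now at 1.83. An eighth past the touch is about 2.28, so 26° more.

>>> {"fn": "drive_tool", "kwargs": {
  "motion": [
    [[0,0,4,0,0,0.02,0.3],[0,0,8,0,0,0.04,0.3],[0,0,12,0,0,0.05,0.3],[0,0,16,0,0,0.07,0.3]]
  ]
}}

```text
t: 26.18
tool_pos: [0.6275, 0.0041, 0.1038]
tool_rot: [2.798, 1.426, 0.004]
ft_force: [8.3, 2.0, -7.3]
grip_width: 0.098
grip_force: 45.1
```

```bash
python3 st2.py | tail -2
```

```text
2.113 [206.54 208.09] [206.09 208.42] [205.65 208.79]
t 26.475 z 0.1038 j7 -0.823 F [ 8.8  1.5 -6.9] Mz 0.221 0.116 eff 0.871 -0.098
```

>>> {"fn": "drive_tool", "kwargs": {
  "motion": [
    [[0,0,4,0,0,0.02,0.3],[0,0,8,0,0,0.03,0.3],[0,0,10,0,0,0.04,0.3],[0,0,10,0,0,0.04,0.3]]
  ]
}}

```text
t: 26.98
tool_pos: [0.6277, 0.004, 0.1034]
tool_rot: [2.911, 1.179, 0.005]
ft_force: [8.2, 1.9, -7.1]
grip_width: 0.099
grip_force: 45.1
```

```bash
python3 st2.py | tail -3
```

```text
2.113 [206.54 208.09] [206.09 208.42] [205.65 208.79]
2.286 [206.65 208.13] [206.23 208.46] [205.77 208.84]
t 27.275 z 0.1034 j7 -0.988 F [ 9.4  1.7 -7.8] Mz 0.192 0.188 eff -0.488 -0.1793
```

>>> {"fn": "drive_tool", "kwargs": {
  "motion": [
    [[0,0,0,0,0,0,2.5],[0,0,0,0,0,0,2.5],[0,0,0,0,0,0,2.5],[0,0,0,0,0,-1,2.5],[0,0,0,0,0,-3,2.5],[0,0,0,0,0,-7,2.5],[0,0,0,0,0,-12,2.5],[0,0,0,0,0,-12,2.5]]
  ]
}}

```text
t: 28.28
tool_pos: [0.6287, 0.0043, 0.2296]
tool_rot: [2.909, 1.178, 0.013]
ft_force: [0.1, 0.2, 0.3]
grip_width: 0.287
grip_force: 0.0
```

```bash
python3 - <<'E'
from h import *
o=ctrl.get_obs();print(o["t"],o["tool_pos"],o["ft_force"])
rows([(.56,.003,.23,60),(.48,.003,.23,90)])
E
```

```text
28.275 [0.62869061 0.00433876 0.22959193] [0.09200309 0.15245415 0.28279203]
[0.4, -0.3, -15.9] [-5.03, -4.68, -0.1]
[0.5, -0.2, -45.9] [-10.77, -10.25, -0.18]
```

```bash
python3 - <<'E'
from h import *
rows([(.6,-.12,.24,60),(.52,-.3,.24,60)])
E
```

```text
[0.4, -0.3, -15.9] [-10.71, 6.94, -1.07]
[0.4, -0.3, -15.9] [-28.98, 14.3, -1.15]
```

>>> {"fn": "drive_tool", "kwargs": {
  "motion": [
    [[0,0,0,-3,2,-1,2.5],[0,0,-5,-7,5,-1,2.5],[0,0,-10,-11,7,-1,2.5],[0,0,-15,-16,9,-1,2.5],[0,0,-15,-21,11,-1,2.5],[0,0,-15,-26,13,-1,2.5],[0,0,-15,-29,14.3,-1,2.5],[0,0,-15,-29,14.3,-1,2.5],[0,0,-15,-29,14.3,-1,2.5]]
  ]
}}

```text
t: 29.4
tool_pos: [0.5178, -0.2998, 0.2334]
tool_rot: [-2.732, -1.55, -0.001]
ft_force: [0.0, 0.5, -0.5]
grip_width: 0.287
grip_force: 0.0
```

```bash
python3 - <<'E'
from h import *
f=grab("top","top9.png");im=f["pixels"];hsv=cv2.cvtColor(im,cv2.COLOR_RGB2HSV)
g=cv2.cvtColor(im,cv2.COLOR_RGB2GRAY)
m=np.zeros(g.shape,np.uint8);s=(slice(165,225),slice(300,350));m[s]=(g[s]>130)*255
cs=[c for c in cv2.findContours(m,0,2)[0] if cv2.contourArea(c)>30]
for c in cs: r=cv2.minAreaRect(c);b=cv2.boxPoints(r);print(r);print(plane(f,b,.05)[:,:2].round(4).tolist())
print(g[180:224:1,324].tolist())
old=cv2.imread("pics/top0.png",0);d=cv2.absdiff(old,g);
for n,(u,v,w) in dict(tape=(428,210,24),glue=(254,150,14),meas=(271,270,18),mag=(389,262,12)).items(): print(n,d[v-w:v+w,u-w:u+w].mean())
print(ctrl.get_obs()["tool_pos"],ctrl.get_obs()["t"])
E
```

```text
((309.72930908203125, 209.39828491210938), (18.967212677001953, 4.580317974090576), 86.633544921875)
[[0.5265, 0.0521], [0.527, 0.0388], [0.4711, 0.0364], [0.4706, 0.0496]]
((336.0, 193.5), (57.0, 12.0), 90.0)
[[0.6312, -0.0178], [0.6305, -0.0534], [0.4598, -0.0484], [0.4605, -0.0138]]
((320.5, 185.0), (40.0, 27.0), 90.0)
[[0.6326, 0.0504], [0.631, -0.0296], [0.5102, -0.0266], [0.5118, 0.052]]
[216, 216, 216, 218, 219, 218, 216, 216, 219, 219, 217, 193, 218, 219, 219, 219, 218, 219, 219, 218, 219, 219, 206, 219, 216, 118, 119, 65, 63, 94, 95, 94, 95, 94, 94, 94, 94, 94, 95, 95, 106, 133, 131, 118]
tape 20.74782986111111
glue 8.533163265306122
meas 6.786265432098766
mag 6.388888888888889
[ 0.51808297 -0.29933813  0.2334056 ] 29.45
```

```bash
python3 - <<'E'
from h import *
f=grab("top");g=cv2.cvtColor(f["pixels"],cv2.COLOR_RGB2GRAY).astype(float)
P=[]
for c in range(315,333):
    s=g[198:212,c];i=np.where(s>160)[0][-1];P.append((c,198+i+(s[i]-160)/(s[i]-s[i+1])))
W=plane(f,P,.05);p=np.polyfit(W[:,1],W[:,0],1);print("tail x",W[:,0].mean(),"yaw deg",-np.degrees(np.arctan(p[0])),W[:,0].std())
E
```

```text
tail x 0.5122214568083289 yaw deg 0.5337735533731099 0.00026563033920766406
```

```bash
python3 -c "
from station import ctrl
print(ctrl.close_job())"
```

```text
the job is handed in; nothing more can be done
None
```

I handed the job in at about 29.5 s of robot time: the pad is against the fence, the knob was turned about an eighth past the foot's touch and released, and the arm is clear. The foot load should be near 38 N, worked out from the turn past the touch and not measured. I viewed 11 pictures, one over the limit of 10.

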